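# Hang the clean-out cover on the sander's dust hood

### The arm

A 6-joint arm with a two-finger parallel gripper is mounted at the origin on the work surface. World frame = base frame: x ahead of the robot, y to its left, z up, the work surface at z = 0. Lengths are in m, angles in rad, forces in N, time in s.
With the tool pointing down it reaches from about 0.35 to 0.775 m from the base axis. Payload 7.3 kg.
Tool frame: the origin (TCP) lies on the centre line of the jaws, within the pads' length; the fingertips stand robot.nose_length ahead of it and the grasp point (between the pads) is the TCP (robot.nose_length is the distance from the TCP to the fingertips, in m); z points along the fingers, y is the direction in which the jaws open and shut (so a half turn about z gives the same grasp; the last joint's range is limited). The gripper opens to 92 mm and grips with 3 to 60 N. Pads are 19 mm wide; open, the fingers measure 130 mm over their backs; the gripper's body (75 mm by 190 mm) begins 47 mm behind the grasp point.
Start: joints at [1.203, 0.342, 1.524, -0, 1.275, -0.146], TCP at [0.115, 0.512, 0.246] pointing down, gripper open.
Joint ranges: [-2.53, 2.53], [-0.77, 2.02], [0.04, 2.7], [-1, 4.14], [0.28, 2.66], [-3.11, 3.11]. Speed limits (rad/s): [2.57, 2.57, 3.14, 3.14, 3.14, 3.14].

### API

Orientations are given as [roll, pitch, yaw] about the fixed x, y, z axes, in that order (R = Rz(yaw) Ry(pitch) Rx(roll)).
In Python, from cell import robot, read_camera gives the robot as it stands.
- The arm moves only by the shell command python3 -m crank 'ROWS' [FORCE]. ROWS is JSON, a list of rows, each a list of 7 numbers: the shift along the tool's x, y, z in cm, then the turn, a rotation vector about the tool's x, y, z in degrees, then the opening, from 0 (shut) to 1 (fully open). In form: [[tx, ty, tz, wx, wy, wz, jaw], ...]. A call has 1 to 5 rows; each row is the pose to reach, as a shift and turn from the pose commanded when the call began, along the tool's axes at that moment; what a row does not reach only later rows make up. A row lasts 1/8 s, in which the tool goes at most 62.5 mm and 10.7 degrees, less where a joint would pass 70% of its speed; a pose out of reach is approached as far as the arm can. A call with a gripper value outside its range is refused whole. The fingers move at their own pace and stop on an object; FORCE is the grip in N (left out, the last holds). Time passes only in rows, so rows that repeat a pose let the fingers close. It gives the time, the measured TCP pose, the force and the opening at its end, in the units of the state.
- robot.observe(): the state, without advancing time (a new reading comes with each control period).
- read_camera(name): name is "scene" or "top" or "wrist"; returns a dict with "frame" (384x512x3 uint8, red, green, blue), "intrinsics" (3x3 intrinsics, pixels), "distortion" ([k1, k2, p1, p2, k3] as OpenCV has them; the pictures are not rectified), "R" (3x3) and "t" (3): a world point X has camera coordinates R X + t. Camera axes: x right, y down, z forward; pixel columns grow to the right and rows downward; lengths in m; the calibration is good to about 2 mm. A picture is of the moment at which its call begins. There is no depth.
- robot.hand_in(): hands the job in, once; it reports no verdict.
The state is a dict: "time": time; "qpos": joint angles; "qvel": joint speeds; "joint_efforts": joint torques, N m; "tool_pos": TCP position; "tool_rot": TCP orientation; "contact_force": force on the tool from outside, world axes, zero at the start; "torque": the same for the moment, N m; "opening": finger opening in m.
Only numpy, scipy, OpenCV 4.12 (cv2) and the standard library are available. Lean on these libraries where they do the work, as an engineer would, in place of code of your own. Each camera call takes 0.05 s, during which the arm holds its last target.

### The job

Take the yellow cover plate that has the keyhole cut-out and hang it on the screw on the sloping front of the blue dust hood, handle end uppermost: lay it on the slope with the screw's head through the wide part of the keyhole, then slide it straight down the slope until the screw reaches the end of the narrow slot. Leave it hanging straight and let go; leave the plain yellow plate and the ear defenders where they lie.

Things in the scene. Friction and masses are not known exactly. Their poses are not given: they have to be found in the camera images.
- cover: Yellow plate with keyhole, 182x90x5, 0.18-0.37 kg, flat on bench. Origin: underside, where the screw's neck centre sits when locked. +x to handle end (plate x -85..97, y +-45), z up. Handle: black bar across the plate at x=75: 12 thick (x), 60 wide (y), top z=47; pinch its 12 mm from above. Keyhole: wide part 50 across, centre x=-40, funnels at x -31..-11 into a slot 20 wide ending at x=5. All mm.
- hang_screw: Steel screw on the fixed blue hood's flat front face, which rises away from the robot at 25 deg. Origin: screw axis at the face, 75 mm above bench. x up the slope, y across, z out along the screw. Face x -100..120, y +-80 (dark disc drawn at x=48). Neck 10 dia to z=15, head 30 dia z 15..20. Locked: cover's frame = this frame. Cover on the face at x=40: head amid the wide part. All mm.
- plain_plate: Yellow plate of the same outline and handle as the cover (182 x 90 x 5 mm, handle top at z = 47 mm), but without keyhole, only four small dark dots. Lies flat on the bench, not needed, stays there. Origin and axes as on the cover.
- ear_defenders: Yellow and black ear defenders lying on the bench, not needed. Origin: on the bench midway between the two cups. They reach 45 mm to -x, 90 mm to +x (the headband), 72 mm to each side in y and 78 mm up.
Mind the look-alikes: they are no part of the job. Leave any brown or green look-alike of the cover alone.

How it is judged:
On the way:
1. the cover is on the slope, handle end up, with the screw's head through the wide part of its keyhole (x of cover in the frame of hang_screw between 0.02 and 0.058 m and y of cover in the frame of hang_screw between -0.02 and 0.02 m and z of cover in the frame of hang_screw below 0.012 m), for 0.05 s.
At the end, for the whole second after the job is handed in: The cover lies flat on the slope (within 6 mm and 0.1 rad), at rest, with the screw's neck within 10 mm of the slot's end along the slope and 10 mm across it, turned no more than 12 degrees from straight, handle end up (x of cover in the frame of hang_screw between -0.01 and 0.01 m and y of cover in the frame of hang_screw between -0.01 and 0.01 m and z of cover in the frame of hang_screw below 0.006 m and angle between the x axis of cover and the x axis of hang_screw, either way round below 0.21 rad and angle between the z axis of cover and the z axis of hang_screw, either way round below 0.1 rad and linear speed of cover below 0.02 m/s); the robot touches nothing.
It fails at once if the plain plate is moved more than 30 mm (distance of plain_plate from where it was at the start of the episode above 0.03 m).
It fails at once if the ear defenders are moved more than 30 mm (distance of ear_defenders from where it was at the start of the episode above 0.03 m).
It also fails if it takes over 43 s, if anything falls off the work surface, if the arm or the gripper's body presses on something with over 40 N, if the wrist force passes 120 N, or if a joint passes its speed limit or range.

## Working session

There is one attempt and no reset: what is moved stays moved. The work goes in short steps, Python scripts to look and compute and a shell command to move; the robot and the scene stay as the last step left them, time stands still between calls to the robot, and variables do not carry over. Pictures are saved under pics/ and viewed, and the job is handed in when it is done.

```bash
ls; mkdir -p pics; python3 - <<'E'
from cell import robot, read_camera
import cv2,numpy as np
for n in ("scene","top","wrist"):
    c=read_camera(n); cv2.imwrite(f"pics/{n}0.png",c["frame"][:,:,::-1]); np.savez(f"{n}0.npz",**c)
    print(n,c["intrinsics"].tolist(),c["distortion"],(-c["R"].T@c["t"]))
print(robot.observe(), robot.nose_length)
E
```

```text
pics
scene [[425.6568343363736, 0.0, 250.29730020350007], [0.0, 425.6568343363736, 189.6029659541697], [0.0, 0.0, 1.0]] [0.0065996 0.        0.        0.        0.       ] [ 1.19897591 -0.94726314  1.06935502]
top [[454.4098923157692, 0.0, 257.5184239789298], [0.0, 454.4098923157692, 179.4269537465573], [0.0, 0.0, 1.0]] [-0.02176043  0.          0.          0.          0.        ] [ 0.34886159 -0.17634783  1.31266652]
wrist [[278.9427229689471, 0.0, 251.8194196176711], [0.0, 278.9427229689471, 187.79613317897287], [0.0, 0.0, 1.0]] [-0.04180316  0.          0.          0.          0.        ] [0.04793414 0.52795821 0.38562686]
{'time': 0.15, 'qpos': array([ 1.20300862e+00,  3.42583072e-01,  1.52477122e+00, -1.02912163e-05,
        1.27539946e+00, -1.45982943e-01]), 'qvel': array([-4.19829371e-04, -2.92342249e-03, -2.92249401e-03,  5.92665416e-04,
        5.83933479e-04, -6.05944757e-05]), 'joint_efforts': array([ 1.24934144e-03, -4.31472552e+01, -2.44352299e+01,  7.17449212e-02,
        5.37574792e-02, -9.32800504e-05]), 'tool_pos': array([0.11536874, 0.5118885 , 0.24520322]), 'tool_rot': array([-3.14044247e+00, -1.59162461e-04,  2.91979080e+00]), 'contact_force': array([ 0.10212549, -0.47033324, -0.50620615]), 'torque': array([0.02840801, 0.01174639, 0.00528061]), 'opening': 0.09174250836000568} 0.019
```

View pics/scene0.png

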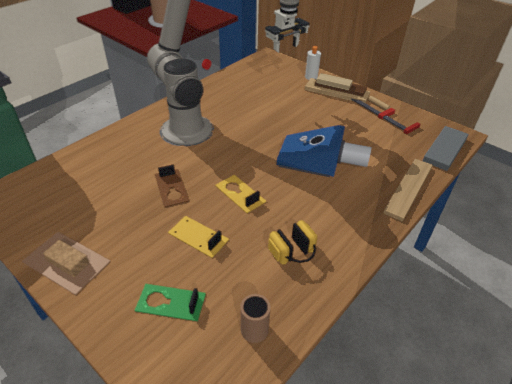

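View pics/top0.png

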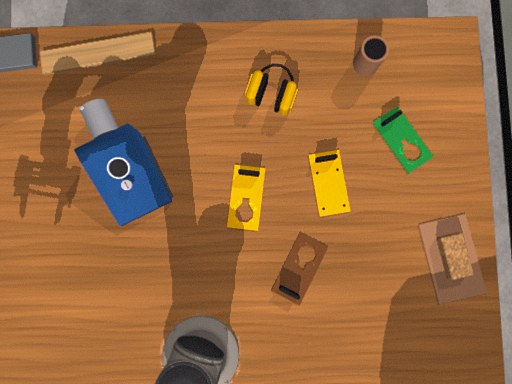

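View pics/wrist0.png

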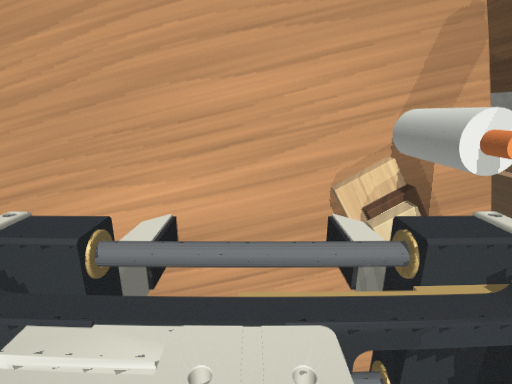

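Scene and top views: the keyhole cover is at top px (247,198) with its handle at (249,172). The plain plate is at (330,183) and the ear defenders at (272,90). The hood's screw is at (126,185) and its dark disc at (118,168). Brown and green look-alikes lie at (300,267) and (403,140).

```bash
cat > h.py <<'E'
import cv2,numpy as np
def und(c,p):
    return cv2.undistortPoints(np.array(p,float).reshape(-1,1,2),c["intrinsics"],c["distortion"]).reshape(-1,2)
def rays(c,p):
    u=und(c,p); d=np.c_[u,np.ones(len(u))]@c["R"]; return -c["R"].T@c["t"],d/np.linalg.norm(d,axis=1)[:,None]
def plane(c,p,n,q):
    o,d=rays(c,p); n=np.array(n,float); return o+d*(((np.array(q)-o)@n)/(d@n))[:,None]
def atz(c,p,z): return plane(c,p,[0,0,1],[0,0,z])
def proj(c,X):
    return cv2.projectPoints(np.array(X,float).reshape(-1,1,3),cv2.Rodrigues(c["R"])[0],c["t"],c["intrinsics"],c["distortion"])[0].reshape(-1,2)
def tri(c1,p1,c2,p2):
    u1,u2=und(c1,[p1]),und(c2,[p2])
    X=cv2.triangulatePoints(np.c_[c1["R"],c1["t"]],np.c_[c2["R"],c2["t"]],u1.T,u2.T); return (X[:3]/X[3]).ravel()
def hsv(c): return cv2.cvtColor(np.ascontiguousarray(c["frame"]),cv2.COLOR_RGB2HSV)
E
python3 - <<'E'
from h import *
c=dict(np.load("top0.npz")); s=dict(np.load("scene0.npz"))
H=hsv(c)
m=cv2.inRange(H,(22,150,120),(35,255,255))
n,l,st,ce=cv2.connectedComponentsWithStats(m)
for i in range(1,n):
    if st[i,4]>150: print(i,st[i],ce[i])
for i in range(1,n):
    if st[i,4]>500:
        cs=cv2.findContours((l==i).astype(np.uint8),cv2.RETR_EXTERNAL,cv2.CHAIN_APPROX_NONE)[0]
        r=cv2.minAreaRect(cs[0]); b=cv2.boxPoints(r); print(r); P=atz(c,b,.005); print(P.round(4).tolist(), np.linalg.norm(P[1]-P[0]),np.linalg.norm(P[2]-P[1]), P.mean(0))
m=cv2.inRange(H,(0,0,0),(180,255,60))
n,l,st,ce=cv2.connectedComponentsWithStats(m)
for i in range(1,n):
    if st[i,4]>40 and 50<ce[i][1]<260: print('dark',i,st[i],ce[i].round(1))
for nm,cc,(x0,y0,x1,y1) in(("top",c,(70,90,180,230)),("scene",s,(270,115,350,185)),("cov",c,(220,150,275,240))):
    z=cv2.resize(cc["frame"][y0:y1,x0:x1],None,fx=5,fy=5,interpolation=cv2.INTER_CUBIC) if nm!="scene" else cv2.resize(cc["frame"][y0:y1,x0:x1],None,fx=8,fy=8,interpolation=cv2.INTER_CUBIC)
    z=z[:600,:800]; cv2.imwrite(f"pics/z_{nm}.png",z[:,:,::-1])
E
```

```text
1 [245  71  17  29 225] [253.6         84.74666667]
2 [280  81  18  33 230] [288.61304348  97.62173913]
12 [ 309  150   41   66 1665] [329.2972973 185.8006006]
19 [ 230  165   35   65 1210] [247.82231405 194.28429752]
((329.06048583984375, 182.6691131591797), (62.475955963134766, 30.745887756347656), 79.79602813720703)
[[0.5579, -0.3197, 0.005], [0.5719, -0.4084, 0.005], [0.3924, -0.4328, 0.005], [0.3788, -0.3454, 0.005]] 0.08978393299413577 0.18111390447800407 [ 0.47527    -0.37659741  0.005     ]
((245.7518310546875, 197.31753540039062), (30.91030502319336, 62.43193054199219), 6.581944465637207)
[[0.3551, -0.0792, 0.005], [0.5339, -0.1027, 0.005], [0.5214, -0.1916, 0.005], [0.343, -0.1669, 0.005]] 0.18034582623827866 0.08980914841620063 [ 0.43835049 -0.13510214  0.005     ]
dark 1 [ 491    0   21  250 1758] [503.1 102.2]
dark 4 [261  64  33  17  81] [279.2  69.7]
dark 5 [256  73  12  33 180] [261.5  88.9]
dark 6 [275  80  13  32 149] [280.2  94.8]
dark 7 [381 111  21  15  93] [390.9 118. ]
dark 15 [316 154  21   8  92] [325.7 157.8]
dark 18 [110 160  17  16 224] [118.  167.4]
dark 21 [239 170  20   6  85] [248.6 172.4]
```

View pics/z_top.png

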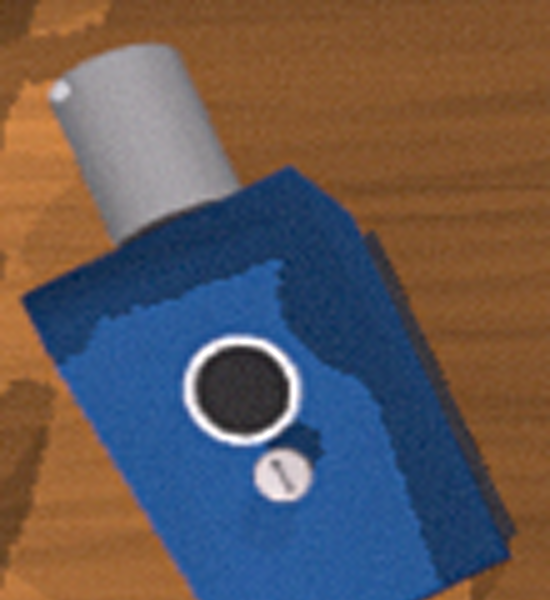

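View pics/z_scene.png

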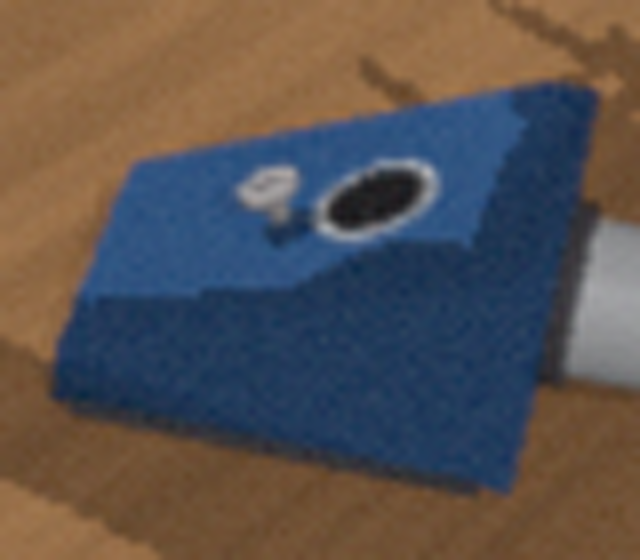

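View pics/z_cov.png

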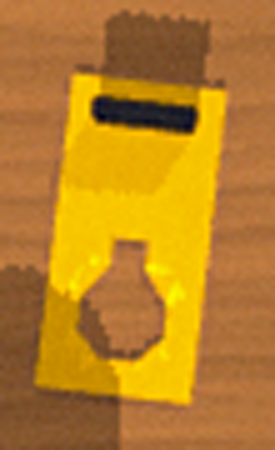

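```bash
python3 - <<'E'
from h import *
c=dict(np.load("top0.npz")); s=dict(np.load("scene0.npz"))
def blobs(cc,box,lo,hi,mn):
    x0,y0,x1,y1=box; H=hsv(cc)[y0:y1,x0:x1]; m=cv2.inRange(H,lo,hi)
    n,l,st,ce=cv2.connectedComponentsWithStats(m)
    for i in range(1,n):
        if st[i,4]>mn:
            k=cv2.findContours((l==i).astype(np.uint8),cv2.RETR_EXTERNAL,cv2.CHAIN_APPROX_NONE)[0][0]
            e=cv2.fitEllipse(k) if len(k)>5 else None
            print(st[i],ce[i]+[x0,y0],(np.array(e[0])+[x0,y0],e[1:]) if e else '')
print('top white');blobs(c,(100,150,150,200),(0,0,150),(180,90,255),10)
print('scene white');blobs(s,(290,130,330,150),(0,0,140),(180,100,255),5)
print('scene dark');blobs(s,(290,130,330,150),(0,0,0),(180,255,60),10)
print('top dark');blobs(c,(100,150,150,200),(0,0,0),(180,255,60),10)
E
```

```text
top white
[  7   7  23  22 142] [117.92957746 167.22535211] (array([117.95240974, 167.48291016]), ((21.299028396606445, 22.826248168945312), 107.30391693115234))
[21 30 12 10 94] [126.04255319 184.68085106] (array([126.03732681, 184.58704758]), ((9.500910758972168, 11.191741943359375), 98.08052062988281))
scene white
[27  5  8  7 16] [321.875 136.75 ] (array([369.75598145, 113.60489464]), ((17.94940757751465, 102.52330780029297), 0.0))
[10  6  7  5 21] [303.0952381  137.66666667] (array([303.02452374, 137.67587852]), ((3.478963851928711, 6.459601879119873), 70.02686309814453))
[20 13  7  2  9] [312.44444444 143.77777778] (array([312.76922989, 143.5       ]), ((0.0, 1.0), 0.0))
scene dark
[21  7 11  6 46] [316.36956522 139.47826087] (array([316.35341835, 139.47193241]), ((4.36846923828125, 10.415633201599121), 71.10765075683594))
top dark
[ 10  10  17  16 224] [117.96875    167.44196429] (array([117.97880363, 167.46549797]), ((15.485721588134766, 16.648622512817383), 106.96456909179688))
```

```bash
python3 - <<'E'
from h import *
c=dict(np.load("top0.npz")); s=dict(np.load("scene0.npz"))
D=tri(c,(117.97,167.46),s,(316.6,139.5)); S=tri(c,(126.04,184.62),s,(303.3,138.2))
print('tri disc',D,'head',S)
D=atz(c,[(117.97,167.46)],.075+.048*np.sin(np.radians(25)))[0]
S=atz(c,[(126.04,184.62)],.075+.020*np.cos(np.radians(25)))[0]
print(D,S)
# head = O + .02 n ; disc=O+.048 x
a=np.radians(25)
best=np.arctan2(*(D-S)[[1,0]]); 
for it in range(3):
    pass
# D-S horizontally = (.048cos25+.02 sin25) * dir (n horizontal = -sin25*dir)
print('dist',np.hypot(*(D-S)[:2]),'exp',.048*np.cos(a)+.02*np.sin(a),'yaw disc',best)
# hood edges: blue mask
H=hsv(c); m=cv2.inRange(H,(100,120,40),(125,255,255)); m[:, :60]=0; m[:,200:]=0
n,l,st,ce=cv2.connectedComponentsWithStats(m); i=1+np.argmax(st[1:,4])
k=max(cv2.findContours((l==i).astype(np.uint8),cv2.RETR_EXTERNAL,cv2.CHAIN_APPROX_NONE)[0],key=len).reshape(-1,2).astype(float)
print(st[i], cv2.approxPolyDP(k.astype(np.int32),3,True).reshape(-1,2).tolist())
x=np.array([np.cos(best)*np.cos(a),np.sin(best)*np.cos(a),np.sin(a)]);y=np.array([-np.sin(best),np.cos(best),0]);nn=np.cross(x,y)
P=plane(c,k,nn,D)
O=D-.048*x; L=(P-O)@np.c_[x,y,nn]
print('O',O,'head via O',O+.02*nn)
sel=(L[:,0]>-.08)&(L[:,0]<.09)
for sg in(1,-1):
    q=L[sel&(L[:,1]*sg>.05)]
    f=np.polyfit(q[:,0],q[:,1],1); print(sg,f,len(q),np.std(q[:,1]-np.polyval(f,q[:,0])))
q=L[(L[:,0]<-.07)&(abs(L[:,1])<.06)]; print('bottom',np.polyfit(q[:,1],q[:,0],1))
q=L[(L[:,0]>.09)&(abs(L[:,1])<.06)]; print('top',np.polyfit(q[:,1],q[:,0],1))
E
```

```text
tri disc [0.52047294 0.20707503 0.09656227] head [0.47373795 0.18635766 0.09053865]
[0.52048683 0.20731947 0.09528568] [0.47341118 0.18552901 0.09312616]
dist 0.05187428344239761 exp 0.05195513901257319 yaw disc 0.43351471611279535
[  75  124   97  101 4985] [[128, 124], [75, 149], [119, 224], [171, 200], [143, 139]]
O [0.48100828 0.18904557 0.075     ] head via O [0.47333781 0.18549504 0.09312616]
1 [0.00363762 0.07698644] 52 0.0006753346920618063
-1 [-0.0662     -0.08941321] 55 0.0007904476591788888
bottom [ 0.00254978 -0.1018704 ]
top [-0.00839955  0.14252203]
```

```bash
cat >> h.py <<'E'
from scipy.spatial.transform import Rotation as Ro
a=np.radians(25)
def hood(O=(.481,.189,.075),yaw=.435):
    x=np.array([np.cos(yaw)*np.cos(a),np.sin(yaw)*np.cos(a),np.sin(a)]);y=np.array([-np.sin(yaw),np.cos(yaw),0]);return np.array(O),np.c_[x,y,np.cross(x,y)]
def toolR(Rp): return np.c_[Rp[:,1],Rp[:,0],-Rp[:,2]]   # tool y = plate x, tool z = -plate z
def rel(st,p,R):
    R0=Ro.from_euler('xyz',st["tool_rot"]).as_matrix()
    print('cm',(R0.T@(np.array(p)-st["tool_pos"])*100).round(2),'deg',np.degrees(Ro.from_matrix(R0.T@R).as_rotvec()).round(2))
def plateR(y): return Ro.from_euler('z',y).as_matrix()
E
python3 - <<'E'
from h import *
from cell import robot
c=dict(np.load("top0.npz")); s=dict(np.load("scene0.npz"))
print('handle top',atz(c,[(248.6,172.4)],.047), atz(c,[(325.7,157.8)],.047))
# handle dark in scene
H=hsv(s)[180:215,235:270]; m=cv2.inRange(H,(0,0,0),(180,255,60)); print(cv2.connectedComponentsWithStats(m)[2:])
ps=-.134; st=robot.observe()
hp=np.array([.5068,-.1443])
for w in ((.38,.2,.25),(*hp,.2),(*hp,.033)): rel(st,w,toolR(plateR(ps)))
E
```

```text
handle top [[ 0.50470327 -0.14573466  0.047     ]] [[ 0.54108217 -0.36349499  0.047     ]]
(array([[   0,    0,   35,   35, 1112],
       [  11,   12,   13,   15,  113]], dtype=int32), array([[17.00269784, 16.82643885],
       [16.97345133, 18.7079646 ]]))
cm [-32.68 -24.6   -0.46] deg [-6.000e-02  4.000e-02  8.497e+01]
cm [-52.62 -55.4    4.58] deg [-6.000e-02  4.000e-02  8.497e+01]
cm [-52.62 -55.38  21.28] deg [-6.000e-02  4.000e-02  8.497e+01]
```

```bash
python3 -m crank '[[-16,-12,-0.5,0,0,30,1],[-32.7,-24.6,-0.5,0,0,60,1],[-32.7,-24.6,-0.5,0,0,60,1],[-32.7,-24.6,-0.5,0,0,60,1],[-32.7,-24.6,-0.5,0,0,60,1]]' 50; python3 - <<'E'
from h import *
from cell import robot
st=robot.observe()
for w in ((.38,.2,.25),(.506,-.1445,.2),(.506,-.1445,.033)): rel(st,w,toolR(plateR(-.134)))
E
```

```text
time: 0.78
tool_pos: [0.3187, 0.2723, 0.2498]
tool_rot: [3.141, -0.0, 1.976]
contact_force: [1.3, 1.7, -0.8]
opening: 0.0917
cm [-9.07  2.78 -0.02] deg [ 2.000e-02 -1.000e-02  3.092e+01]
cm [-45.69   0.76   4.98] deg [ 2.000e-02 -1.000e-02  3.092e+01]
cm [-45.7    0.76  21.68] deg [ 2.000e-02 -1.000e-02  3.092e+01]
```

```bash
python3 -m crank '[[-9,2.8,0,0,0,10,1],[-18,2,0,0,0,20,1],[-27,1,1,0,0,31,1],[-45.7,0.8,5,0,0,31,1],[-45.7,0.8,5,0,0,31,1]]'; python3 -m crank '[[-30,-10,3,0,0,0,1]]' >/dev/null; python3 - <<'E'
from h import *
from cell import robot
st=robot.observe(); print(st["tool_pos"],st["tool_rot"])
for w in ((.506,-.1445,.15),(.506,-.1445,.033)): rel(st,w,toolR(plateR(-.134)))
E
```

```text
time: 1.4
tool_pos: [0.4523, -0.0052, 0.2247]
tool_rot: [3.141, -0.0, 1.441]
contact_force: [0.5, -0.0, 0.0]
opening: 0.0917
[ 0.42613466 -0.0617526   0.21803324] [3.14115037e+00 1.29056305e-04 1.44101965e+00]
cm [-7.17  8.99  6.81] deg [0.03 0.01 0.24]
cm [-7.17  8.98 18.51] deg [0.03 0.01 0.24]
```

```bash
python3 -m crank '[[-7.2,9,4,0,0,0,1],[-7.2,9,6.8,0,0,0.2,1],[-7.2,9,6.8,0,0,0.2,1],[-7.2,9,6.8,0,0,0.2,1],[-7.2,9,6.8,0,0,0.2,1]]'; python3 - <<'E'
from h import *
from cell import robot,read_camera
st=robot.observe(); print(st["tool_pos"])
c=read_camera("wrist"); cv2.imwrite("pics/w1.png",c["frame"][:,:,::-1]); np.savez("w1.npz",**c)
c=read_camera("top"); cv2.imwrite("pics/t1.png",c["frame"][:,:,::-1])
print(proj(dict(np.load("w1.npz")),[[.506,-.1445,.047]]))
rel(st,(.506,-.1445,.033),toolR(plateR(-.134)))
E
```

```text
time: 2.15
tool_pos: [0.5045, -0.1413, 0.1521]
tool_rot: [3.14, 0.0, 1.439]
contact_force: [-0.9, 0.2, -0.3]
opening: 0.0921
[ 0.50450598 -0.14127598  0.15210104]
[[253.78249113 195.35743339]]
cm [-0.3   0.18 11.91] deg [0.07 0.01 0.11]
```

View pics/w1.png

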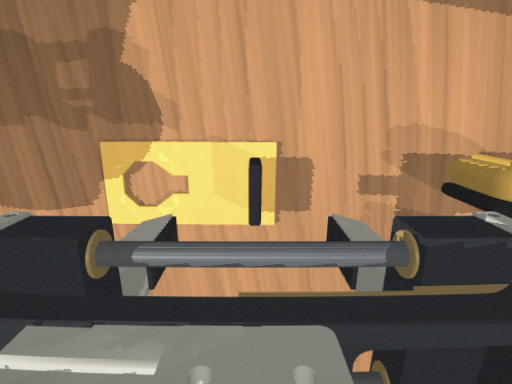

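The wrist view shows the cover square to the image, with its handle centred at about (256,191) against a predicted (254,195), so the pose is good to a few mm. I'll refine it from this view.

```bash
python3 - <<'E'
from h import *
from cell import robot
c=dict(np.load("w1.npz")); H=hsv(c)
m=cv2.inRange(H,(0,0,0),(180,255,70)); m[:, :235]=0; m[:,275:]=0; m[:150]=0; m[232:]=0
k=max(cv2.findContours(m,cv2.RETR_EXTERNAL,cv2.CHAIN_APPROX_NONE)[0],key=cv2.contourArea); r=cv2.minAreaRect(k); print(r); P=atz(c,cv2.boxPoints(r),.047); print(P.round(4).tolist(),P.mean(0))
m=cv2.inRange(H,(22,150,80),(35,255,255)); m[:,300:]=0; m[236:]=0
k=max(cv2.findContours(m,cv2.RETR_EXTERNAL,cv2.CHAIN_APPROX_NONE)[0],key=cv2.contourArea); r=cv2.minAreaRect(k); print(r);P=atz(c,cv2.boxPoints(r),.005); print(P.round(4).tolist(),P.mean(0)); 
e=[(P[i]-P[(i+1)%4]) for i in range(4)]; print([(np.linalg.norm(v),np.arctan2(v[1],v[0])) for v in e])
E
```

```text
((255.0, 191.0), (66.0, 12.0), 90.0)
[[0.5063, -0.1097, 0.047], [0.5168, -0.1111, 0.047], [0.5091, -0.1734, 0.047], [0.4979, -0.1719, 0.047]] [ 0.50751374 -0.14152274  0.047     ]
((268.0, 212.0), (0.0, 0.0), 0.0)
[[0.5177, -0.1778, 0.005], [0.5177, -0.1778, 0.005], [0.5177, -0.1778, 0.005], [0.5177, -0.1778, 0.005]] [ 0.51765427 -0.17779646  0.005     ]
[(np.float64(0.0), np.float64(0.0)), (np.float64(0.0), np.float64(0.0)), (np.float64(0.0), np.float64(0.0)), (np.float64(0.0), np.float64(0.0))]
```

```bash
python3 -m crank '[[0,0,4,0,0,0,1],[0,0,8,0,0,0,1],[0,0,8,0,0,0,1],[0,0,8,0,0,0,1]]'; python3 - <<'E'
from h import *
from cell import robot
st=robot.observe(); print(st["tool_pos"])
rel(st,(.507,-.143,.034),toolR(plateR(-.13)))
E
```

```text
time: 2.75
tool_pos: [0.5055, -0.1422, 0.0727]
tool_rot: [3.139, 0.001, 1.438]
contact_force: [0.3, -0.6, 0.7]
opening: 0.0921
[ 0.5055453  -0.14217779  0.07269958]
cm [-0.06  0.15  3.87] deg [ 0.14  0.03 -0.14]
```

```bash
python3 -m crank '[[0,0.1,2,0,0,0,1],[0,0.1,3.9,0,0,0,1],[0,0.1,3.9,0,0,0,1],[0,0.1,3.9,0,0,0,1],[0,0.1,3.9,0,0,0,0.4]]'; python3 -m crank '[[0,0,0,0,0,0,0.2],[0,0,0,0,0,0,0],[0,0,0,0,0,0,0],[0,0,0,0,0,0,0]]' 50;python3 -m crank '[[0,0,0,0,0,0,0],[0,0,0,0,0,0,0]]' 50
```

```text
time: 3.38
tool_pos: [0.5064, -0.1426, 0.0332]
tool_rot: [3.139, 0.001, 1.438]
contact_force: [-0.4, 0.3, -0.2]
opening: 0.0857
time: 3.88
tool_pos: [0.5056, -0.1422, 0.0319]
tool_rot: [-3.141, -0.0, 1.438]
contact_force: [-0.6, -0.4, 0.5]
opening: 0.0467
time: 4.12
tool_pos: [0.5056, -0.1422, 0.0319]
tool_rot: [-3.142, -0.0, 1.438]
contact_force: [-0.2, -0.0, -0.5]
opening: 0.0262
```

```bash
python3 -m crank '[[0,0,0,0,0,0,0],[0,0,0,0,0,0,0],[0,0,0,0,0,0,0],[0,0,0,0,0,0,0]]' 50;python3 -m crank '[[0,0,-3,0,0,0,0],[0,0,-6,0,0,0,0],[0,0,-12,0,0,0,0],[0,0,-18,0,0,0,0],[0,0,-18,0,0,0,0]]'; python3 - <<'E'
from h import *
from cell import robot,read_camera
st=robot.observe()
for n in("scene","wrist"):
    c=read_camera(n); cv2.imwrite(f"pics/{n}2.png",c["frame"][:,:,::-1]); np.savez(f"{n}2.npz",**c)
O,R=hood()
for xx,zz in((.125,.13),(.115,.07),(.115,.034)): 
    print(O+R@[xx,0,zz]); rel(st,O+R@[xx,0,zz],toolR(R))
E
```

```text
time: 4.62
tool_pos: [0.5058, -0.1423, 0.0319]
tool_rot: [3.141, -0.0, 1.438]
contact_force: [1.9, 0.9, -0.6]
opening: 0.0119
time: 5.25
tool_pos: [0.5075, -0.1431, 0.2163]
tool_rot: [3.133, 0.003, 1.438]
contact_force: [0.5, -0.1, -4.3]
opening: 0.0118
[0.53391414 0.2135885  0.2456473 ]
cm [35.7  -2.08 -3.04] deg [-23.87   7.38 -31.94]
[0.5486907  0.22045496 0.18704265]
cm [36.59 -0.76  2.83] deg [-23.87   7.38 -31.94]
[0.56248805 0.22686641 0.15441556]
cm [37.42  0.49  6.1 ] deg [-23.87   7.38 -31.94]
```

View pics/wrist2.png

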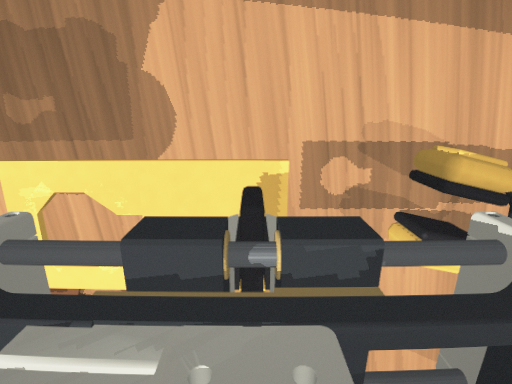

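View pics/scene2.png

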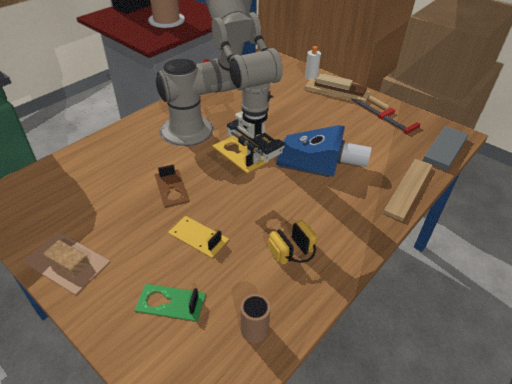

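The cover is held (gap 11.8 mm) and level in the wrist view: top edge at row ~160, handle end at column ~288. Next I measure how it sits in the hand.

```bash
cat > inhand.py <<'E'
from h import *
def inhand(c,st,pts,d=.0269):
    R0=Ro.from_euler('xyz',st["tool_rot"]).as_matrix(); q=st["tool_pos"]+R0[:,2]*d
    return (plane(c,pts,R0[:,2],q)-st["tool_pos"])@R0
E
python3 - <<'E'
from inhand import *
from cell import robot
st=robot.observe(); c=dict(np.load("wrist2.npz"))
H=hsv(c); m=cv2.inRange(H,(22,120,80),(35,255,255)); 
top=[(x,np.where(m[120:200,x])[0][0]+120) for x in list(range(10,235,5))+[270,275,280]]
L=inhand(c,st,top); f=np.polyfit(L[:,1],L[:,0],1); print('side edge: tool x=',f, np.std(L[:,0]-np.polyval(f,L[:,1])))
r=[]
for y in range(165,208,3):
    xs=np.where(m[y,255:320])[0]; r.append((xs[-1]+256,y))
L=inhand(c,st,r); f=np.polyfit(L[:,0],L[:,1],1); print('end edge: tool y=',f,L[:,1].mean())
z=cv2.resize(c["frame"][140:310,0:310],None,fx=2.5,fy=2.5); cv2.imwrite("pics/zz.png",z[:,:,::-1])
E
```

```text
side edge: tool x= [-0.00273815  0.04132932] 0.00013660643416399452Traceback (most recent call last):
  File "<stdin>", line 9, in <module>
IndexError: index -1 is out of bounds for axis 0 with size 0
```

```bash
python3 -m crank '[[5,0,-3,-4,1,-5,0],[10,-0.5,-3,-8,2,-11,0],[15,-1,-3,-12,4,-16,0],[20,-1,-3,-16,5,-21,0],[25,-1.5,-3,-20,6,-26,0]]';  python3 - <<'E'
from h import *
from cell import robot
st=robot.observe(); O,R=hood()
for xx,zz in((.125,.13),(.115,.07)): rel(st,O+R@[xx,.0025,zz],toolR(R))
E
```

```text
time: 5.98
tool_pos: [0.5225, 0.1089, 0.239]
tool_rot: [2.784, -0.023, 1.903]
contact_force: [-0.1, -0.4, -4.2]
opening: 0.0118
cm [9.78 4.34 1.16] deg [-4.44  1.05 -5.95]
cm [9.82 3.81 7.22] deg [-4.44  1.05 -5.95]
```

```bash
python3 -m crank '[[0,0,0,0,0,0,0],[0,0,0,0,0,0,0]]';  python3 - <<'E'
from h import *
from cell import robot
st=robot.observe(); O,R=hood()
for xx,zz in((.125,.13),(.115,.07)): rel(st,O+R@[xx,.0025,zz],toolR(R))
E
```

```text
time: 6.22
tool_pos: [0.5229, 0.1074, 0.2399]
tool_rot: [2.785, -0.023, 1.901]
contact_force: [0.4, 0.2, -3.6]
opening: 0.0118
cm [9.95 4.29 1.23] deg [-4.51  1.11 -6.06]
cm [9.99 3.77 7.29] deg [-4.51  1.11 -6.06]
```

```bash
python3 -m crank '[[4,2,0.5,-2,0.5,-3,0],[8,4.3,1.2,-4.5,1.1,-6,0],[10,4.3,1.2,-4.5,1.1,-6,0],[10,4.3,1.2,-4.5,1.1,-6,0],[10,4.3,1.2,-4.5,1.1,-6,0]]';  python3 - <<'E'
from h import *
from cell import robot,read_camera
st=robot.observe(); O,R=hood()
print('tool in hood',(R.T@(st["tool_pos"]-O)).round(4))
for xx,zz in((.115,.07),(.115,.034)): rel(st,O+R@[xx,.0025,zz],toolR(R))
for n in("scene","wrist","top"):
    c=read_camera(n); cv2.imwrite(f"pics/{n}3.png",c["frame"][:,:,::-1]); np.savez(f"{n}3.npz",**c)
E
```

```text
time: 6.85
tool_pos: [0.5339, 0.2152, 0.2474]
tool_rot: [2.703, 0.001, 2.003]
contact_force: [-0.4, -0.6, -2.7]
opening: 0.0115
tool in hood [0.1264 0.0014 0.1313]
cm [ 0.12 -1.15  6.13] deg [ 0.15  0.13 -0.1 ]
cm [ 0.13 -1.16  9.73] deg [ 0.15  0.13 -0.1 ]
```

View pics/wrist3.png

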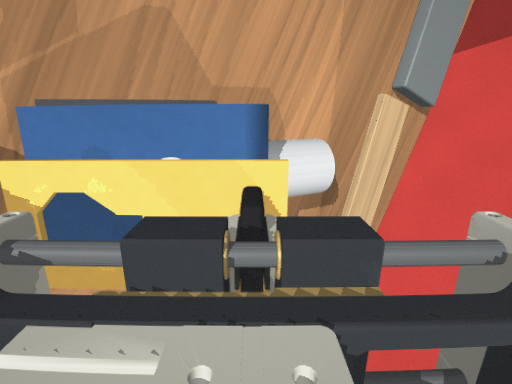

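View pics/top3.png

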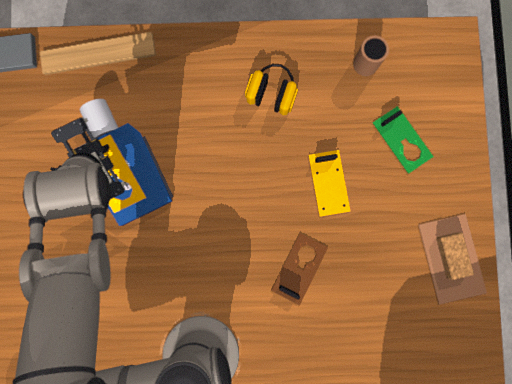

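View pics/scene3.png

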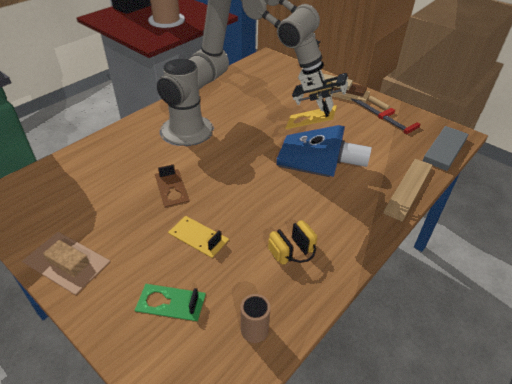

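The cover hovers over the hood, parallel to it. In the wrist view the hood's +y edge is at row ~104 and the plate's +y edge at row ~160, and in the top view the plate lines up with the face. I'll compare both edges in this same view.

```bash
python3 - <<'E'
from inhand import *
from cell import robot
st=robot.observe(); c=dict(np.load("wrist3.npz")); O,R=hood()
H=hsv(c); 
b=cv2.inRange(H,(100,120,40),(125,255,255)); yl=cv2.inRange(H,(22,120,80),(35,255,255))
top=[(x,np.where(b[90:140,x])[0][0]+90-.5) for x in range(40,260,6)]
L=(plane(c,top,R[:,2],O)-O)@R; f=np.polyfit(L[:,0],L[:,1],1); print('hood +y edge y=',f,np.std(L[:,1]-np.polyval(f,L[:,0])))
print('x range',L[0],L[-1])
xr=[(np.where(b[y,200:300])[0][-1]+200.5,y) for y in range(112,155,5)]
L=(plane(c,xr,R[:,2],O)-O)@R; print('hood top edge x',L[:,0].mean())
top=[(x,np.where(yl[140:200,x])[0][0]+139.5) for x in range(10,230,6)]
P=plane(c,top,R[:,2],O+R[:,2]*(.1313-.0269)); L=(P-O)@R; f=np.polyfit(L[:,0],L[:,1],1); print('plate +y edge y=',f, 'centre y',np.polyval(f,.06)-.045)
for yy in range(165,186,5):
    xs=np.where(yl[yy,240:320])[0]; 
    if len(xs): 
        L=(plane(c,[(xs[-1]+240.5,yy)],R[:,2],O+R[:,2]*.1044)-O)@R; print('plate end x',L, 'tool x',(R.T@(st["tool_pos"]-O))[0])
# slot shoulder / keyhole row
z=cv2.resize(c["frame"][150:310,0:300],None,fx=2.5,fy=2.5); cv2.imwrite("pics/zz.png",z[:,:,::-1])
E
```

```text
hood +y edge y= [-0.00316784  0.08008566] 0.00034705443621973586
x range [-7.50711230e-02  8.03670281e-02  3.51952191e-17] [1.31800482e-01 7.90156297e-02 4.32292158e-17]
hood top edge x 0.1428758164654844
plate +y edge y= [-0.00420672  0.04415402] centre y -0.0010983840700639902
plate end x [[0.14927496 0.04075822 0.1044    ]] tool x 0.12669347049637664
plate end x [[0.14937129 0.03766287 0.1044    ]] tool x 0.12669347049637664
plate end x [[0.1494691  0.03453877 0.1044    ]] tool x 0.12669347049637664
plate end x [[0.14956843 0.03138527 0.1044    ]] tool x 0.12669347049637664
plate end x [[0.1496693  0.02820168 0.1044    ]] tool x 0.12669347049637664
```

View pics/zz.png

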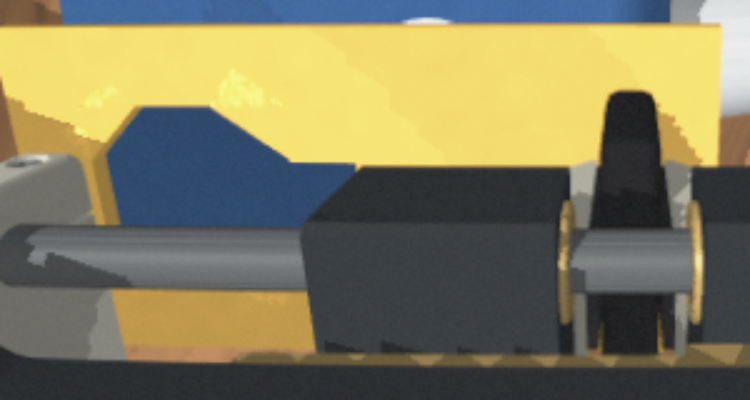

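```bash
python3 -m crank '[[0.1,-1.1,2,0,0,0,0],[0.1,-1.1,4,0,0,0,0],[0.1,-1.1,6,0,0,0,0],[0.1,-1.1,6,0,0,0,0]]';  python3 - <<'E'
from h import *
from cell import robot,read_camera
st=robot.observe(); O,R=hood()
print('tool in hood',(R.T@(st["tool_pos"]-O)).round(4))
rel(st,O+R@[.115,.0022,.034],toolR(R))
for n in("scene","wrist"):
    c=read_camera(n); cv2.imwrite(f"pics/{n}4.png",c["frame"][:,:,::-1]); np.savez(f"{n}4.npz",**c)
z=cv2.resize(c["frame"][90:310,0:300],None,fx=2.5,fy=2.5); cv2.imwrite("pics/zz4.png",z[:,:,::-1])
E
```

```text
time: 7.5
tool_pos: [0.5472, 0.2231, 0.1876]
tool_rot: [2.704, 0.001, 2.004]
contact_force: [-0.5, 0.7, -3.1]
opening: 0.0118
tool in hood [0.115  0.003  0.0707]
cm [-0.08 -0.    3.67] deg [ 0.06  0.08 -0.1 ]
```

View pics/zz4.png

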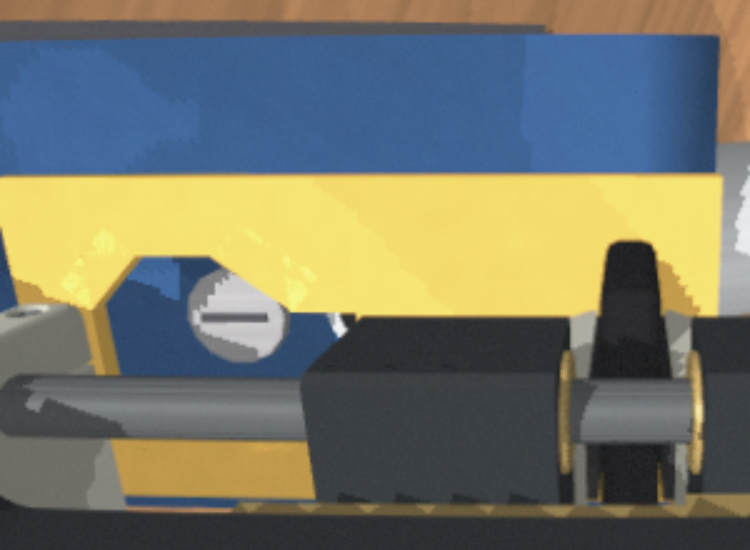

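```bash
python3 - <<'E'
from inhand import *
c=dict(np.load("wrist4.npz")); O,R=hood()
q=lambda x,y:(x/2.5-.3,90+y/2.5-.3)
print('head',((plane(c,[q(239,313)],R[:,2],O+R[:,2]*.02)-O)@R).round(4))
P=((plane(c,[q(135,257),q(210,257),q(108,303),q(290,312),q(345,314),q(0,176),q(720,176)],R[:,2],O+R[:,2]*(.0707-.0269))-O)@R)
print('plate top pts rel to cover @x=.040',(P-[.040,0,0]).round(4))
E
```

```text
head [[0.001 0.001 0.02 ]]
plate top pts rel to cover @x=.040 [[-0.0498  0.0251  0.0438]
 [-0.0299  0.0251  0.0438]
 [-0.0596  0.0126  0.0438]
 [-0.0111  0.0103  0.0438]
 [ 0.0033  0.0098  0.0438]
 [-0.0816  0.0462  0.0438]
 [ 0.0986  0.0454  0.0438]]
```

Both fits are within about 1 mm: screw head at (1,1) mm and keyhole edges where expected. Now I lower it.

```bash
python3 -m crank '[[0,0,1,0,0,0,0],[0,0,2,0,0,0,0],[0,0,3,0,0,0,0],[0,0,3.5,0,0,0,0],[0,0,3.5,0,0,0,0]]';  python3 - <<'E'
from h import *
from cell import robot
st=robot.observe(); O,R=hood()
print('tool in hood',(R.T@(st["tool_pos"]-O)).round(4), 'F',R.T@st["contact_force"])
E
```

```text
time: 8.22
tool_pos: [0.5609, 0.2301, 0.1568]
tool_rot: [2.702, 0.001, 2.005]
contact_force: [-0.6, 0.5, -3.0]
opening: 0.0115
tool in hood [0.1159 0.0036 0.0362] F [-1.57852433  0.64944237 -2.62034867]
```

```bash
python3 -m crank '[[-0.1,0,0.2,0,0,0,0],[-0.1,0,0.3,0,0,0,0],[-0.1,0,0.3,0,0,0,0],[-0.1,0,0.4,0,0,0,0],[-0.1,0,0.4,0,0,0,0]]';  python3 - <<'E'
from h import *
from cell import robot
st=robot.observe(); O,R=hood()
print('tool in hood',(R.T@(st["tool_pos"]-O)).round(4), 'F',R.T@st["contact_force"])
E
```

```text
time: 8.85
tool_pos: [0.5631, 0.2299, 0.154]
tool_rot: [2.701, 0.001, 2.005]
contact_force: [0.1, 0.7, -2.7]
opening: 0.0122
tool in hood [0.1164 0.0025 0.0329] F [-0.75102488  0.55485812 -2.58413843]
```

```bash
python3 -m crank '[[0,0,0.1,0,0,0,0],[0,0,0.1,0,0,0,0],[0,0,0.2,0,0,0,0],[0,0,0.2,0,0,0,0]]';  python3 - <<'E'
from h import *
from cell import robot,read_camera
st=robot.observe(); O,R=hood()
print('tool in hood',(R.T@(st["tool_pos"]-O)).round(4), 'F',R.T@st["contact_force"])
for n in("scene","wrist"):
    c=read_camera(n); np.savez(f"{n}5.npz",**c)
    z=c["frame"][90:310,0:300] if n=="wrist" else c["frame"][80:200,240:400]
    cv2.imwrite(f"pics/zz5{n}.png",cv2.resize(z,None,fx=2.5,fy=2.5)[:,:,::-1] if n=="wrist" else cv2.resize(z,None,fx=5,fy=5)[:,:,::-1])
E
```

```text
time: 9.35
tool_pos: [0.5634, 0.2301, 0.1534]
tool_rot: [2.7, 0.001, 2.005]
contact_force: [-9.6, -3.9, 12.5]
opening: 0.0119
tool in hood [0.1166 0.0025 0.0322] F [-4.10242221  0.50337148 15.71492966]
```

View pics/zz5wrist.png

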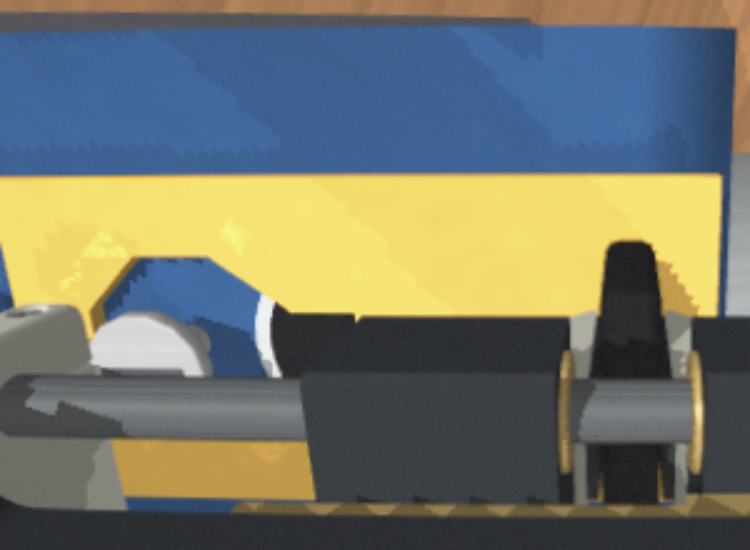

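View pics/zz5scene.png

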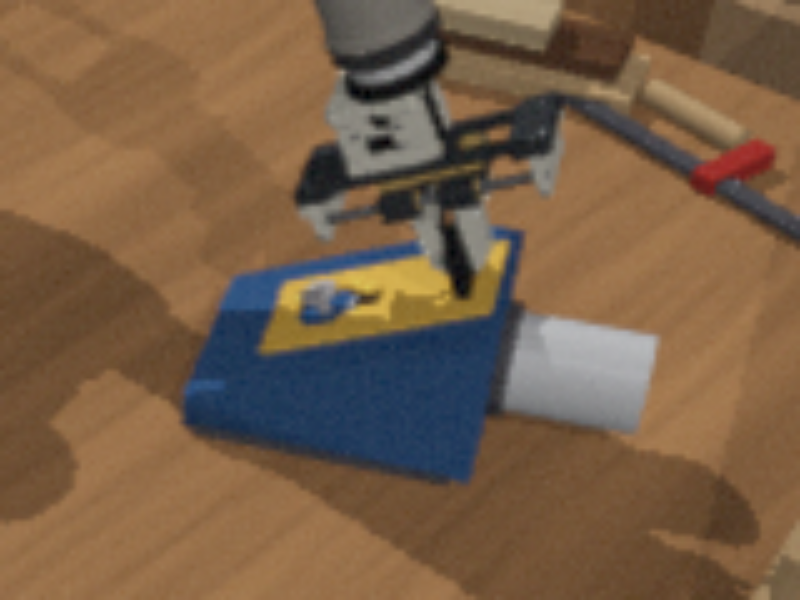

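The plate lies on the face with the head through the wide part, and I have normal contact of about 18 N. I'll ease off a little and slide straight down.

```bash
python3 -m crank '[[0,0,-0.1,0,0,0,0],[0,-0.7,-0.1,0,0,0,0],[0,-1.4,-0.1,0,0,0,0],[0,-2,-0.1,0,0,0,0],[0,-2,-0.1,0,0,0,0]]';  python3 - <<'E'
from h import *
from cell import robot
st=robot.observe(); O,R=hood()
print('tool in hood',(R.T@(st["tool_pos"]-O)).round(4), 'F',R.T@st["contact_force"],st["torque"]); rel(st,O+R@[.075,.0025,.0322],toolR(R))
E
```

```text
time: 10.07
tool_pos: [0.5472, 0.2223, 0.1451]
tool_rot: [2.699, 0.002, 2.004]
contact_force: [-1.4, -0.8, 6.7]
opening: 0.0117
tool in hood [0.0967 0.0023 0.0322] F [ 1.37666754 -0.19670079  6.69825864] [-0.58132599  0.94146444 -0.01053727]
cm [ 0.02 -2.17 -0.01] deg [ 0.34  0.13 -0.03]
```

```bash
python3 -m crank '[[0,-0.6,0,0,0,0,0],[0,-1.2,0,0,0,0,0],[0,-1.7,0,0,0,0,0],[0,-1.9,0,0,0,0,0],[0,-1.9,0,0,0,0,0]]';  python3 - <<'E'
from h import *
from cell import robot,read_camera
st=robot.observe(); O,R=hood()
print('tool in hood',(R.T@(st["tool_pos"]-O)).round(4), 'F',R.T@st["contact_force"],st["torque"]); rel(st,O+R@[.075,.0025,.0322],toolR(R))
E
```

```text
time: 10.7
tool_pos: [0.5322, 0.2152, 0.1373]
tool_rot: [2.698, 0.002, 2.004]
contact_force: [-0.2, -1.1, 8.4]
opening: 0.0116
tool in hood [0.0785 0.0022 0.0322] F [ 2.97999517 -0.93870903  7.88794974] [-0.43530274  0.7304088  -0.01327094]
cm [ 0.03 -0.35 -0.  ] deg [ 0.41  0.15 -0.03]
```

```bash
python3 -m crank '[[0,-0.2,0,0,0,0,0],[0,-0.3,0,0,0,0,0],[0,-0.4,0,0,0,0,0],[0,-0.4,0,0,0,0,0]]';  python3 - <<'E'
from h import *
from cell import robot,read_camera
st=robot.observe(); O,R=hood()
print('tool in hood',(R.T@(st["tool_pos"]-O)).round(4), 'F',R.T@st["contact_force"],st["torque"])
for n in("scene","wrist"):
    c=read_camera(n); np.savez(f"{n}6.npz",**c)
    z=c["frame"][90:310,0:300] if n=="wrist" else c["frame"][80:200,240:400]
    cv2.imwrite(f"pics/zz6{n}.png",cv2.resize(z,None,fx=2.5,fy=2.5)[:,:,::-1] if n=="wrist" else cv2.resize(z,None,fx=5,fy=5)[:,:,::-1])
E
```

```text
time: 11.2
tool_pos: [0.5293, 0.2138, 0.1358]
tool_rot: [2.697, 0.002, 2.004]
contact_force: [1.5, 0.6, 6.5]
opening: 0.0119
tool in hood [0.0749 0.0021 0.0322] F [ 4.1997321  -0.11095695  5.19986116] [-3.57930757e-01  6.69733737e-01  4.15142907e-04]
```

View pics/zz6wrist.png

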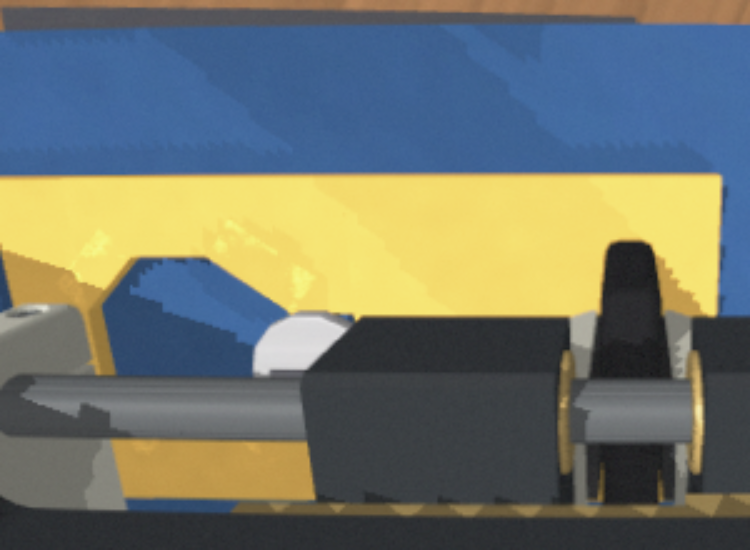

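View pics/zz6scene.png

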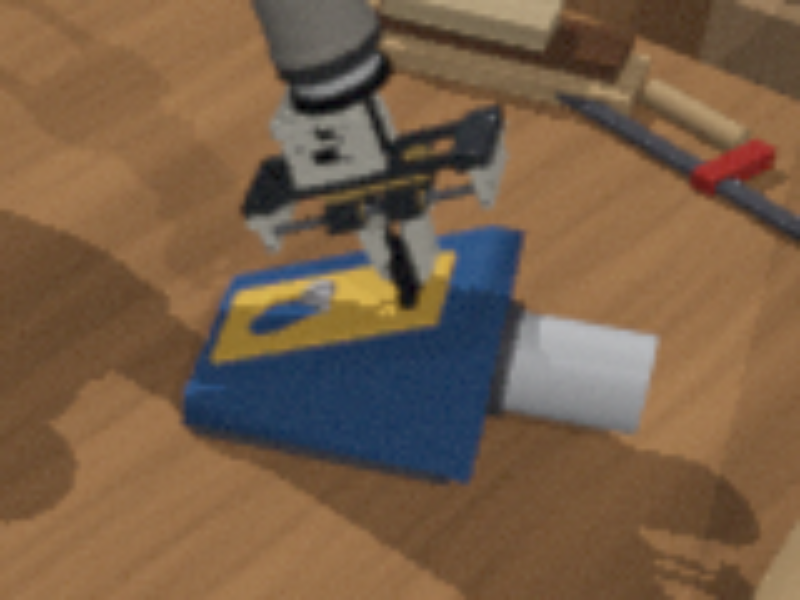

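The screw is in the slot and the tool reads x=74.9 mm, where the locked position is 75. I'll feel for the stop.

```bash
python3 -m crank '[[0,-0.1,0,0,0,0,0],[0,-0.2,0,0,0,0,0],[0,-0.3,0,0,0,0,0],[0,-0.3,0,0,0,0,0]]';  python3 - <<'E'
from h import *
from cell import robot
st=robot.observe(); O,R=hood()
print('tool in hood',(R.T@(st["tool_pos"]-O)).round(4), 'F',R.T@st["contact_force"],st["torque"])
E
```

```text
time: 11.8
tool_pos: [0.5286, 0.2132, 0.1359]
tool_rot: [2.693, 0.003, 2.004]
contact_force: [4.7, 3.1, 7.8]
opening: 0.0117
tool in hood [0.0741 0.0019 0.0326] F [8.26988752 0.81685307 4.70267876] [0.24079241 0.10566446 0.08812992]
```

It has hit the stop: the tool moved 0.8 of the 3 mm and the up-slope force rose to 8 N. I'll ease back 2 mm and release.

```bash
python3 -m crank '[[0,0.2,0,0,0,0,0],[0,0.2,0,0,0,0,0],[0,0.2,0,0,0,0,0.25],[0,0.2,0,0,0,0,0.45],[0,0.2,0,0,0,0,0.45]]'; python3 -m crank '[[0,0,0,0,0,0,0.45],[0,0,0,0,0,0,0.45],[0,0,0,0,0,0,0.45],[0,0,0,0,0,0,0.45]]';  python3 - <<'E'
from h import *
from cell import robot
st=robot.observe(); O,R=hood()
print('tool in hood',(R.T@(st["tool_pos"]-O)).round(4), 'F',R.T@st["contact_force"])
E
```

```text
time: 12.42
tool_pos: [0.527, 0.2132, 0.1338]
tool_rot: [2.702, 0.001, 2.004]
contact_force: [-0.4, 0.2, -0.3]
opening: 0.0368
time: 12.92
tool_pos: [0.5273, 0.2133, 0.1342]
tool_rot: [2.701, 0.001, 2.004]
contact_force: [-0.2, 0.3, -0.7]
opening: 0.0413
tool in hood [0.0723 0.0025 0.0316] F [-0.28918533  0.37334848 -0.63562114]
```

```bash
python3 -m crank '[[0,0.2,-1,0,0,0,0.45],[0,0.2,-3,0,0,0,0.45],[0,0.2,-6,0,0,0,0.45],[0,0.2,-11,0,0,0,0.45],[0,0.2,-15,0,0,0,0.45]]'; python3 -m crank '[[-6,0,-3,0,0,0,0.45],[-12,0,-3,0,0,0,0.45],[-18,0,-3,0,0,0,0.45],[-24,0,-3,0,0,0,0.45],[-24,0,-3,0,0,0,0.45]]'; python3 - <<'E'
from h import *
from cell import robot,read_camera
st=robot.observe()
for n in("scene","top"):
    c=read_camera(n); np.savez(f"{n}7.npz",**c)
    z=c["frame"][80:200,240:400] if n=="scene" else c["frame"][90:230,50:190]
    cv2.imwrite(f"pics/zz7{n}.png",cv2.resize(z,None,fx=4,fy=4)[:,:,::-1])
cv2.imwrite("pics/top7.png",c["frame"][:,:,::-1])
E
```

```text
time: 13.55
tool_pos: [0.4701, 0.187, 0.2731]
tool_rot: [2.7, 0.002, 2.004]
contact_force: [-0.1, 0.1, 0.7]
opening: 0.0414
time: 14.18
tool_pos: [0.5611, -0.0397, 0.2983]
tool_rot: [2.701, 0.002, 1.999]
contact_force: [0.5, 0.7, -0.7]
opening: 0.0416
```

View pics/zz7scene.png

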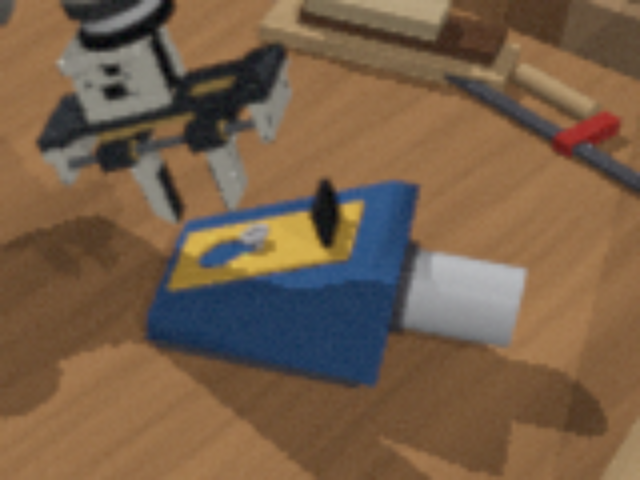

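View pics/zz7top.png

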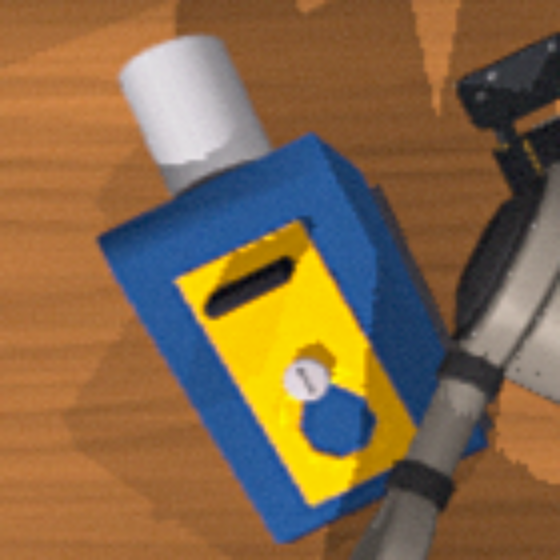

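View pics/top7.png

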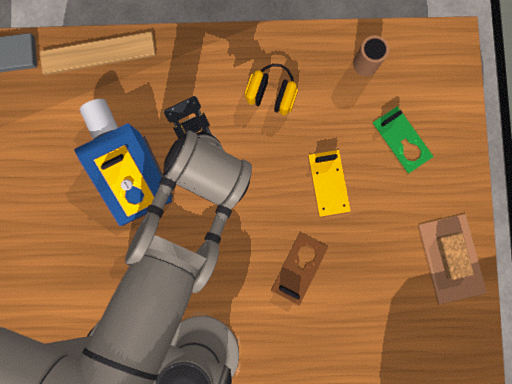

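The cover hangs straight, with the slot round the screw and the handle end up. The plain plate and ear defenders haven't moved and the arm is clear. One numeric check, then I hand in.

```bash
python3 - <<'E'
from h import *
c=dict(np.load("top7.npz")); O,R=hood()
m=cv2.inRange(hsv(c),(20,130,80),(36,255,255)); m[:,:60]=0;m[:,180:]=0;m[:130]=0;m[230:]=0
m=cv2.morphologyEx(m,cv2.MORPH_OPEN,np.ones((2,2)))
n,l,st,ce=cv2.connectedComponentsWithStats(m);i=1+np.argmax(st[1:,4]);m=(l==i).astype(np.uint8)
k=max(cv2.findContours(m,cv2.RETR_EXTERNAL,cv2.CHAIN_APPROX_NONE)[0],key=cv2.contourArea)
b=cv2.boxPoints(cv2.minAreaRect(k)); L=(plane(c,b,R[:,2],O+R[:,2]*.005)-O)@R; print((L*1000).round(1),L.mean(0)*1000-[6,0,0])
for i in range(4):
    v=L[i]-L[(i+1)%4]; print(np.linalg.norm(v),np.degrees(np.arctan2(v[1],v[0])))
E
python3 -m crank '[[0,0,0,0,0,0,0.45],[0,0,0,0,0,0,0.45],[0,0,0,0,0,0,0.45]]'
```

```text
[[ 92.4  42.6   5. ]
 [ 98.6 -46.1   5. ]
 [-86.2 -46.6   5. ]
 [-92.5  46.5   5. ]] [-2.92170128 -0.8826058   5.        ]
0.08894022971762938 93.94359236844629
0.184742269153145 0.15982112748500363
0.09333877970922527 -86.11323300619925
0.18499237698558574 178.79846724907927
time: 14.65
tool_pos: [0.5598, -0.0348, 0.2984]
tool_rot: [2.701, 0.001, 2.006]
contact_force: [0.4, -0.0, 0.3]
opening: 0.0414
```

```bash
python3 -c "
from cell import robot
print(robot.hand_in())"
```

```text
the job is handed in; nothing more can be done
None
```

The cover is hanging on the screw, handle end up, and I handed the job in at about 14.7 s of the 43 s allowed. I pinched it by the handle, laid it on the slope with the screw head through the wide part, slid it down until it hit the stop, let go and backed clear.

- **Contact:** laying it on the slope gave about 18 N of normal force. At the stop, the up-slope force rose to about 8 N.
- **Final position, from the top camera:** the cover is about -3 mm along the slope and -1 mm across, and straight within about 1°. All are inside the limits (10 mm and 12°).
- **Disagreement:** the tool reading put the stop at about -1 mm rather than -3 mm. That fits the roughly 2 mm calibration error and a slightly skewed corner fit.
- **Flatness:** I judged this only from the pictures and from the tool's height at contact, not by a separate measurement.
- **Other objects:** the plain plate, the ear defenders and the look-alikes appear unmoved in the last top view.

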